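# Put the seasonings, lemons and garlic back in their homes

### The arm

A 6-joint arm with a two-finger parallel gripper is mounted at the origin on a cart in front of the work surface, level with it; the furniture and walls round the work are solid. World frame = base frame: x ahead of the robot, y to its left, z up, the work surface at z = 0. Lengths are in m, angles in rad, forces in N, time in s.
With the tool pointing down it reaches from about 0.425 to 0.95 m from the base axis. Payload 3.5 kg.
Tool frame: the origin (TCP) lies between the finger pads; the fingertips stand 19 mm ahead of it and the grasp point (between the pads) is the TCP (ctrl.nose_length is the distance from the TCP to the fingertips, in m); z points along the fingers, y is the line along which they close (so a half turn about z gives the same grasp; the last joint's range is limited). The gripper opens to 85 mm and grips with 20 to 120 N. Pads are 22 mm wide; open, the fingers measure 114 mm over their backs; the gripper's body (76 mm by 85 mm) begins 54 mm behind the grasp point. The pads swing forward as they close: fully open they stand 13 mm farther back than shut.
Start: joints at [-1.344, 0.286, 1.577, -0, 1.279, -0.15], TCP at [0.248, -0.628, 0.25] pointing down, gripper open.
Joint ranges: [-2.77, 2.77], [-0.9, 2.22], [0.21, 2.48], [-1.53, 4.67], [0.24, 2.81], [-2.84, 2.84]. Speed limits (rad/s): [2.79, 2.79, 3.14, 3.14, 3.14, 3.14].

### API

Orientations are given as a unit quaternion [x, y, z, w].
In Python, from plant import ctrl gives the robot as it stands.
- The arm moves only by the tool apply_moves, never from a script. Its argument "series" is a list of rows, each a list of 6 numbers: the shift along the world's x, y, z scaled (see below), then the turn, a rotation vector about the world's x, y, z scaled (see below). A call has 1 to 20 rows; each row is the pose to reach, as a shift and turn from the pose commanded when the call began; what a row does not reach only later rows make up. The controller multiplies each number of a shift by 0.8 m and each number of a turn by 45 degrees. A row lasts 1/8 s, in which the tool goes at most 62.5 mm and 10.7 degrees, less where a joint would pass 70% of its speed; a pose out of reach is approached as far as the arm can. A call with a number of a shift or a turn outside -1 to 1 is refused whole. A call with a gripper value outside its range is refused whole. "jaw" is the opening, from 0 (shut) to 1 (fully open), set as the call begins (left out, the last holds). The fingers move at their own pace and stop on an object; "squeeze" is the grip in N (left out, the last holds). Time passes only in rows, so rows that repeat a pose let the fingers close. It gives the time, the measured TCP pose, the force, the opening and the grip force at its end, in the units of the state.
- ctrl.get_state(): the state, without advancing time (a new reading comes with each control period).
- ctrl.read_camera(name): name is "scene" or "top"; returns the picture (400x640x3 uint8, red, green, blue); there is no depth.
- ctrl.get_calibration(name): a dict with "fx", "fy", "cx", "cy" (pixels), "dist_coeffs" ([k1, k2, p1, p2, k3] as OpenCV has them; the pictures are not rectified), "xyz" and "orientation" of the camera in the world. Camera axes: x right, y up, looking along -z (the intrinsics and any distortion apply to the point x, -y, -z); pixel columns grow to the right and rows downward; lengths in m; the calibration is good to about 2 mm. A picture is of the moment at which its call begins. get_calibration takes no time and is no camera call.
- ctrl.sign_off(): hands the job in; it is judged then, once.
Trained networks look in the newest picture that a camera, given by its name, has taken for a name from the list of things; names that differ only in an ending like _2 or _b are one class to them, and where a whole thing is asked for, a point or a joint stands for the part that bears it (a point fixed in the world has none). Each returns a list of dicts, best first, with "p" (0 to 1); they miss things now and then, are a little off and sometimes report something else, mostly with a low value. They report only what shows in the picture. A call takes as long as a camera call.
- ctrl.boxes_of(thing, camera): "xy" ([column, row] as shares, 0 to 1, of the picture: columns of its width, rows of its height, amid what is visible of it).
- ctrl.silhouettes(thing, camera): "pixels" (400x640 bool, what is visible of it) and "xy" ([column, row] as shares, 0 to 1, of the picture: columns of its width, rows of its height, amid what is visible of it).
The state is a dict: "time": time; "qpos": joint angles; "dq": joint speeds; "joint_efforts": joint torques, N m; "eef_pos": TCP position; "tcp_rot": TCP orientation; "contact_force": force on the tool from outside, world axes, zero at the start; "wrist_torque": the same for the moment, N m; "opening": opening from 0.0 (shut) to 1.0 (fully open); "finger_force": force on a finger pad.
Only numpy, scipy, OpenCV 4.12 (cv2) and the standard library are available. Lean on these libraries where they do the work, as an engineer would, in place of code of your own. Each camera call takes 0.05 s, during which the arm holds its last target. There are 200 camera calls.

### The job

Clear the front of the worktop by putting the five loose things back where each kind belongs: stand the spice jar and the pepper mill upright in the empty wells that fit them in the dark wooden block, put one lemon in each half of the white dish, and put the garlic in the empty half of the terracotta dish beside the onion. Set everything down gently rather than dropping it, and leave the jar and the onion that are already in place where they are.

Things in the scene. Friction and masses are not known exactly. Their poses are not given: they have to be found in the camera images.
- spice_jar: loose spice jar in the row at the front of the worktop, with a blue-and-white label and a dark screw cap, upright: a cylinder 41 mm in diameter, 105 mm tall, 0.11 kg. Origin: centre of its underside; z up along its axis.
- pepper_mill: loose dark wooden pepper mill in the row at the front of the worktop, upright, 170 mm tall, 58 mm in diameter at the foot; its round head, 123 to 159 mm above the foot, is 49 mm in diameter and does not turn; 0.18 kg. Origin: centre of its underside; z up along its axis.
- lemon_1_mid (a point): middle of the first loose yellow lemon, in the row at the front of the worktop, 78 mm long and 55 mm thick, lying on its side with the middle 28 mm above what it lies on. x runs along its length.
- lemon_2_mid (a point): middle of the second loose yellow lemon, in the row at the front of the worktop, 76 mm long and 56 mm thick, lying on its side with the middle 28 mm above what it lies on. x runs along its length.
- garlic_mid (a point): point in the middle of the loose white garlic bulb in the row at the front of the worktop, 25 mm above its underside. The bulb is round from above, 60 mm in diameter at about this height, with a thin neck up to 59 mm; 0.04 kg.
- rack: seasoning block of dark wood, fixed, 96 (x) x 236 (y) x 32 (z) mm, with three round wells in a row along its y axis, each 20 mm deep (their floors are 12 mm above the worktop, edges bevelled 2 mm): at y = -80 mm a jar well 55 mm in diameter, already holding a jar; at y = -10 mm an empty jar well 55 mm in diameter, too narrow for the mill; at y = +70 mm the empty mill well, 76 mm in diameter. All wells at x = 0. Origin: centre of its underside; z up.
- fruit_dish: white glazed twin dish for the lemons, fixed, empty at the start: two shallow round dishes in one piece, centres at y = -57 and y = +57 mm of its y axis (x = 0), each 116 mm over the rim, about 108 mm inside the rim and 85 mm across the flat floor; floor 5 mm and rim 18 mm above the worktop. Origin: centre of its underside; z up.
- allium_dish: terracotta twin dish for onions and garlic, fixed, of the same shape and size as the white one: the dish at y = +57 mm holds the onion, the one at y = -57 mm is empty (floor 5 mm, rim 18 mm above the worktop). Origin: centre of its underside; z up.
- placed_jar: spice jar with a brown label and a dark cap, 41 mm in diameter, 105 mm tall, loose but already standing in the jar well at the end of the seasoning block. Stays there. Origin: centre of its underside.
- onion_mid (a point): middle of the brown onion, 82 mm in diameter, 94 mm tall with its tip, loose, already lying in one half of the terracotta dish; this point is 40 mm above its underside. Stays there.

How it is judged:
At the end, for the whole second after the job is handed in: Jar and mill upright on the floors of their wells (within 12 and 14 mm of centre, tilt under 0.15 rad); a lemon in each white half, garlic in the half without the onion (middles within 30 mm of centre on each axis, under 48 mm high); placed jar and onion still in place; all released and at rest (x of spice_jar in the frame of rack between -0.012 and 0.012 m and y of spice_jar in the frame of rack between -0.022 and 0.002 m and z of each of spice_jar, pepper_mill, placed_jar in the frame of rack below 0.018 m and angle between each of spice_jar, pepper_mill, placed_jar's own z axis and vertical below 0.15 rad and x of pepper_mill in the frame of rack between -0.014 and 0.014 m and y of pepper_mill in the frame of rack between 0.056 and 0.084 m and (((x of lemon_1_mid in the frame of fruit_dish between -0.03 and 0.03 m and y of lemon_1_mid in the frame of fruit_dish between -0.087 and -0.027 m and z of lemon_1_mid in the frame of fruit_dish below 0.048 m) and (x of lemon_2_mid in the frame of fruit_dish between -0.03 and 0.03 m and y of lemon_2_mid in the frame of fruit_dish between 0.027 and 0.087 m and z of lemon_2_mid in the frame of fruit_dish below 0.048 m)) or ((x of lemon_1_mid in the frame of fruit_dish between -0.03 and 0.03 m and y of lemon_1_mid in the frame of fruit_dish between 0.027 and 0.087 m and z of lemon_1_mid in the frame of fruit_dish below 0.048 m) and (x of lemon_2_mid in the frame of fruit_dish between -0.03 and 0.03 m and y of lemon_2_mid in the frame of fruit_dish between -0.087 and -0.027 m and z of lemon_2_mid in the frame of fruit_dish below 0.048 m))) and x of garlic_mid in the frame of allium_dish between -0.03 and 0.03 m and y of garlic_mid in the frame of allium_dish between -0.087 and -0.027 m and z of garlic_mid in the frame of allium_dish below 0.048 m and x of placed_jar in the frame of rack between -0.012 and 0.012 m and y of placed_jar in the frame of rack between -0.092 and -0.068 m and x of onion_mid in the frame of allium_dish between -0.03 and 0.03 m and y of onion_mid in the frame of allium_dish between 0.027 and 0.087 m and z of onion_mid in the frame of allium_dish below 0.07 m and linear speed of each of spice_jar, pepper_mill, lemon_1, lemon_2, garlic below 0.03 m/s); the robot touches nothing.
It fails at once if one of the five is dropped, thrown or knocked flying: faster than 0.8 m/s while the fingers do not hold it (a free fall of more than about 30 mm) ((linear speed of spice_jar above 0.8 m/s and contact force between spice_jar and the fingers below 0.05 N) or (linear speed of pepper_mill above 0.8 m/s and contact force between pepper_mill and the fingers below 0.05 N) or (linear speed of lemon_1 above 0.8 m/s and contact force between lemon_1 and the fingers below 0.05 N) or (linear speed of lemon_2 above 0.8 m/s and contact force between lemon_2 and the fingers below 0.05 N) or (linear speed of garlic above 0.8 m/s and contact force between garlic and the fingers below 0.05 N)).
It fails at once if the jar already in the block is knocked over or lifted out (angle between placed_jar's own z axis and vertical above 0.5 rad or distance of placed_jar from where it was at the start of the episode above 0.04 m).
It fails at once if the onion is pushed out of its dish (distance of onion_mid from where it was at the start of the episode above 0.05 m).
It also fails if it takes over 128 s, if anything falls off the work surface, if the arm or the gripper's body presses on something with over 40 N, if the wrist force passes 120 N, or if a joint passes its speed limit or range.

## Working session

There is one attempt and no reset: what is moved stays moved. The work goes in short steps, Python scripts to look and compute and a tool call to move; the robot and the scene stay as the last step left them, time stands still between calls to the robot, and variables do not carry over. Pictures are saved under pics/ and viewed, at most 14 in all, crops included, and the job is handed in when it is done.

Besides the shell and the picture viewer there is one more tool, called after "Emit:" in YAML: its name, and indented under it one key for each argument. apply_moves: Moves the arm, as the interface text tells. Shifts and turns lie within -1 to 1; 1 stands for 0.8 m of shift or 45 degrees of turn. Its arguments: {"type":"object","properties":{"series":{"type":"array"},"jaw":{"type":"number"},"squeeze":{"type":"number"}},"required":["series"]}

```bash
mkdir -p pics; cat > h.py <<'E'
import numpy as np, cv2, json
from scipy.spatial.transform import Rotation as R
from plant import ctrl
def cam(n):
    c=ctrl.get_calibration(n); K=np.array([[c['fx'],0,c['cx']],[0,c['fy'],c['cy']],[0,0,1]]);
    return c,K,np.array(c['dist_coeffs'],float),np.array(c['xyz']),R.from_quat(c['orientation']).as_matrix()
def ray(n,px):
    c,K,d,t,M=cam(n); u=cv2.undistortPoints(np.array(px,float).reshape(-1,1,2),K,d).reshape(-1,2)
    return t,(M@np.c_[u[:,0],-u[:,1],-np.ones(len(u))].T).T
def at_z(n,px,z):
    t,v=ray(n,px); return t+v*((z-t[2])/v[:,2])[:,None]
def proj(n,P):
    c,K,d,t,M=cam(n); q=(np.array(P,float).reshape(-1,3)-t)@M; q=q*[1,-1,-1]
    return cv2.projectPoints(q,np.zeros(3),np.zeros(3),K,d)[0].reshape(-1,2)
def shot(n,f):
    im=ctrl.read_camera(n); cv2.imwrite(f,im[...,::-1]); return im
E
python3 - <<'E'
from h import *
for n in('top','scene'):
    shot(n,f'pics/{n}0.png'); c=ctrl.get_calibration(n); print(n,c)
    for o in ['spice_jar','pepper_mill','lemon_1_mid','garlic_mid','rack','fruit_dish','allium_dish','placed_jar','onion_mid']:
        print(o,[(round(b['p'],2),(np.array(b['xy'])*[640,400]).round(1).tolist()) for b in ctrl.silhouettes(o,n)])
print(ctrl.get_state())
E
```

```text
top {'fx': 389.01490208049637, 'fy': 389.01490208049637, 'cx': 325.1486791037522, 'cy': 206.78230644961855, 'dist_coeffs': array([-0.04309863,  0.        ,  0.        ,  0.        ,  0.        ]), 'xyz': array([ 0.35570235, -0.01420062,  1.16987462]), 'orientation': array([-0.04450069,  0.04342077,  0.70737901, -0.70409464])}
spice_jar [(0.45, [345.8, 218.2])]
pepper_mill [(0.71, [391.0, 240.9])]
lemon_1_mid [(0.76, [254.9, 230.5])]
garlic_mid [(0.51, [437.0, 253.2])]
rack [(0.8, [219.3, 178.4]), (0.37, [437.5, 253.8]), (0.28, [244.3, 178.0])]
fruit_dish [(0.92, [322.2, 170.6])]
allium_dish [(0.9, [430.3, 176.3])]
placed_jar [(0.59, [248.9, 176.1])]
onion_mid [(0.84, [401.3, 181.0])]
scene {'fx': 449.0534495240616, 'fy': 449.0534495240616, 'cx': 319.05391271337163, 'cy': 193.8801459079812, 'dist_coeffs': array([-0.07611735,  0.        ,  0.        ,  0.        ,  0.        ]), 'xyz': array([-0.13381996,  0.68740642,  1.15143541]), 'orientation': array([-0.12886804,  0.32190814,  0.87428703, -0.33969157])}
spice_jar [(0.85, [345.3, 186.0])]
pepper_mill [(0.91, [381.5, 175.8])]
lemon_1
[... 315 characters left out ...]
rray([-1.34399825e+00,  2.86285695e-01,  1.57671318e+00,  1.55928477e-05,
        1.27863117e+00, -1.50011186e-01]), 'dq': array([ 2.14113372e-03,  8.31703293e-04, -2.46962582e-03,  2.47857241e-05,
       -1.56017900e-04, -1.79338546e-03]), 'joint_efforts': array([-2.29629943e-03, -4.05988204e+01, -2.92944181e+01, -2.10767867e-04,
        5.58586944e-04, -8.61242171e-07]), 'eef_pos': array([ 0.24838775, -0.62760931,  0.25032726]), 'tcp_rot': array([ 9.82304706e-01,  1.87289789e-01,  6.74275627e-06, -1.89714836e-05]), 'contact_force': array([0.17676771, 0.39840941, 0.79297325]), 'wrist_torque': array([-0.07388245, -0.01750644, -0.02312223]), 'finger_force': 0.0, 'opening': 0.9990955928063237}
```

View pics/top0.png

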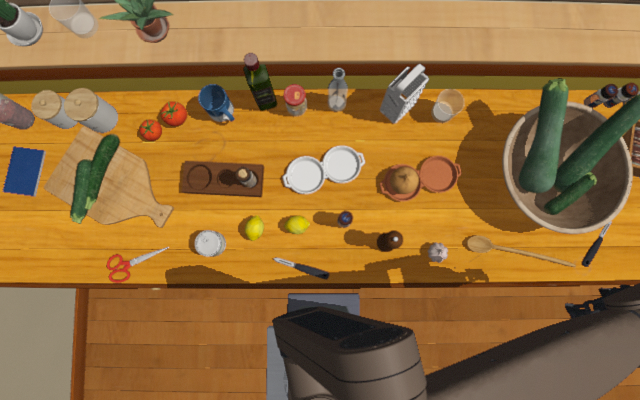

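View pics/scene0.png

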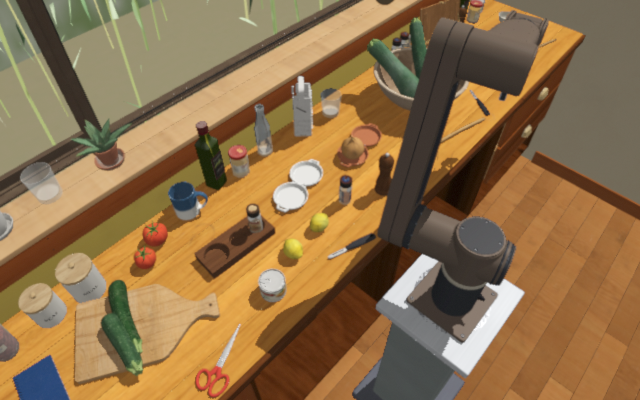

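The top view shows the lemons at about (254,228) and (298,224), the jar at (345,218), the mill at (391,240) and the garlic at (438,253). The rack is at (222,179) with the placed jar at its right end, the white dish at (323,170) and the terracotta dish at (420,178) with the onion in its left half.

```bash
python3 - <<'E'
from h import *
im=cv2.imread('pics/top0.png')
for n,u in(('top',0),):
    ctrl.read_camera(n)
    for o in ['spice_jar','pepper_mill','lemon_1_mid','garlic_mid','rack','fruit_dish','allium_dish','placed_jar','onion_mid']:
        for b in ctrl.silhouettes(o,n):
            if b['p']<.4: continue
            m=b['pixels'].astype(np.uint8); cs=max(cv2.findContours(m,0,2)[0],key=cv2.contourArea)
            r=cv2.minAreaRect(cs); print(o,round(b['p'],2),m.sum(),np.round(r[0],1),np.round(r[1],1),round(r[2],1),cv2.boundingRect(cs))
            np.save(f'm_{o}.npy',m)
g=cv2.resize(im[140:280,170:470],None,fx=2.66,fy=2.66,interpolation=cv2.INTER_CUBIC)
cv2.imwrite('pics/crop0.png',g)
for px,z in (((254,228),.028),((298,224.5),.028),((345,218),.105),((391,240),.15),((438,253),.025),((222,179),.032),((246,177),.105),((200,178),.012),((305,174.5),.018),((342,164),.018),((437,174),.018),((402,182),.018)): print(px,at_z('top',[px],z)[0].round(4))
E
```

```text
spice_jar 0.76 212 [345.5 219. ] [16. 15.] 90.0 (338, 211, 16, 17)
spice_jar 0.71 621 [403.5 179.5] [27. 27.] 90.0 (390, 166, 28, 28)
pepper_mill 0.67 387 [389.3 240.6] [17.7 25.5] 76.0 (377, 231, 25, 20)
lemon_1_mid 0.87 380 [254. 228.] [19.8 22.6] 45.0 (245, 215, 20, 26)
garlic_mid 0.79 296 [436.9 251.9] [19.4 17.8] 51.3 (428, 242, 19, 21)
rack 0.9 2296 [223.2 178.3] [79.6 33.3] 2.7 (183, 161, 81, 36)
fruit_dish 0.82 2289 [323.4 169.2] [36.4 81.7] 73.0 (284, 146, 80, 47)
allium_dish 0.74 1671 [420.9 177.5] [37.3 81. ] 76.7 (381, 156, 81, 45)
placed_jar 0.83 284 [245.3 176.3] [21.9 14.1] 45.0 (235, 166, 22, 21)
onion_mid 0.62 596 [404.  179.5] [27. 26.] 90.0 (391, 166, 27, 28)
(254, 228) [0.4366 0.1969 0.028 ]
(298, 224.5) [0.4464 0.0673 0.028 ]
(345, 218) [ 0.4575 -0.0673  0.105 ]
(391, 240) [ 0.3948 -0.1849  0.15  ]
(438, 253) [ 0.3607 -0.3432  0.025 ]
(222, 179) [0.5831 0.2948 0.032 ]
(246, 177) [0.5737 0.2077 0.105 ]
(200, 178) [0.5906 0.3678 0.012 ]
(305, 174.5) [0.5982 0.0476 0.018 ]
(342, 164) [ 0.63   -0.0644  0.018 ]
(437, 174) [ 0.5981 -0.3517  0.018 ]
(402, 182) [ 0.5739 -0.2446  0.018 ]
```

View pics/crop0.png

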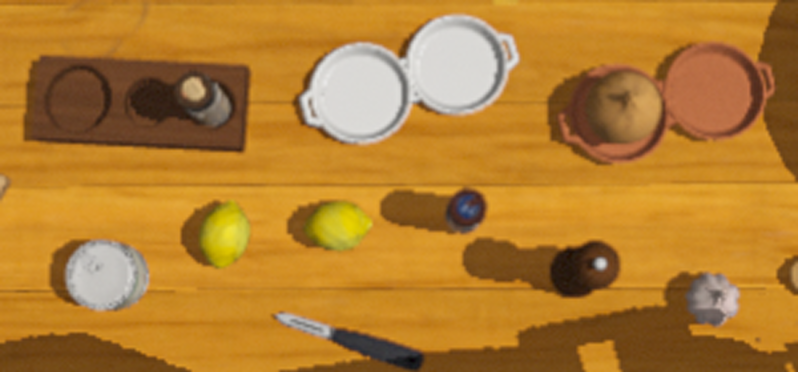

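The crop shows the mill well at the rack's left end, crop pixel (78,98), with the placed jar at the right end. It also shows the white rims at (360,93) and (458,64) and the empty terracotta half at (714,91). Next I fit shape models to the silhouettes in both views.

```bash
cat > fit.py <<'E'
from h import *
from scipy.optimize import minimize
def circ(x,y,z,r,k=32):
    a=np.linspace(0,2*np.pi,k); return np.c_[x+r*np.cos(a),y+r*np.sin(a),0*a+z]
def jar(p): return [np.vstack([circ(p[0],p[1],0.,.0205),circ(p[0],p[1],.105,.0195)])]
def mill(p): return [np.vstack([circ(p[0],p[1],0,.029),circ(p[0],p[1],.02,.029),circ(p[0],p[1],.04,.022)]),np.vstack([circ(p[0],p[1],.03,.021),circ(p[0],p[1],.14,.02)]),np.vstack([circ(p[0],p[1],.141+h,np.sqrt(.0245**2-h*h)) for h in np.linspace(-.018,.018,7)]+[circ(p[0],p[1],.17,.006)])]
def lem(p,L=.0385):
    u=np.random.default_rng(0).normal(size=(400,3)); u/=np.linalg.norm(u,axis=1)[:,None]; u*=[L,.0277,.0277]
    c,s=np.cos(p[2]),np.sin(p[2]); return [u@np.array([[c,s,0],[-s,c,0],[0,0,1]])+[p[0],p[1],.028]]
def garlic(p): return [np.vstack([circ(p[0],p[1],.025,.03),circ(p[0],p[1],.045,.018),circ(p[0],p[1],.059,.005),circ(p[0],p[1],.003,.018)])]
def T(p,q):
    c,s=np.cos(p[2]),np.sin(p[2]); return q@np.array([[c,s,0],[-s,c,0],[0,0,1]])+[p[0],p[1],0]
def rack(p): return [T(p,np.array([[a*.048,b*.118,z] for a in(-1,1) for b in(-1,1) for z in(0,.032)]))]
def dish(p): return [T(p,np.vstack([circ(0,y,.018,.058),circ(0,y,.0,.045)])) for y in(-.057,.057)]
S=4
def render(n,parts):
    m=np.zeros((400*S,640*S),np.uint8)
    for q in parts:
        h=cv2.convexHull(((proj(n,q)+.5)*S).astype(np.float32)).round().astype(int); cv2.fillPoly(m,[h],1)
    return m
def fit(f,p0,masks):
    M={n:cv2.resize(m.astype(np.float32),None,fx=S,fy=S,interpolation=cv2.INTER_LINEAR)>.5 for n,m in masks.items()}
    def cost(p):
        c=0
        for n,m in M.items():
            r=render(n,f(p))>0; c-= (r&m).sum()/(r|m).sum()
        return c
    st=np.array(p0); sim=np.vstack([st]+[st+d for d in np.diag([.008,.008,.15][:len(st)])])
    o=minimize(cost,st,method='Nelder-Mead',options=dict(initial_simplex=sim,xatol=2e-4,fatol=1e-4,maxfev=90))
    return o.x,-o.fun/len(M)
def get(name,n,f,p):
    c=np.vstack(f(p)); q=proj(n,c).mean(0); best=None
    for b in ctrl.silhouettes(name,n):
        d=np.linalg.norm(np.array(b['xy'])*[640,400]-q)
        if d<22 and b['p']>.25 and (best is None or d<best[0]): best=(d,b['pixels'])
    return None if best is None else best[1]
E
python3 - <<'E'
from fit import *
im={}
for n in('top','scene'): im[n]=ctrl.read_camera(n)[...,::-1].copy()
obj=[('spice_jar',jar,[.4575,-.067]),('pepper_mill',mill,[.395,-.185]),('lemon_1_mid',lem,[.437,.197,-.2]),('lemon_2_mid',lem,[.446,.067,1.5]),('garlic_mid',garlic,[.361,-.343]),('placed_jar',jar,[.574,.21]),
('rack',rack,[.583,.295,-.05]),('fruit_dish',dish,[.614,-.008,.28]),('allium_dish',dish,[.586,-.298,.22])]
for o,f,p in obj:
    ms={n:get(o,n,f,p) for n in im}
    for n in list(ms)+['both']:
        mm={k:v for k,v in ms.items() if v is not None and n in(k,'both')}
        if not mm: continue
        x,s=fit(f,p,mm); print(o,n,x.round(4),round(s,3))
    for n in im:
        cs=cv2.findContours(cv2.resize(render(n,f(x)),(2560,1600)),1,1)[0]
        im[n+'b']=im.get(n+'b',cv2.resize(im[n],(2560,1600),interpolation=cv2.INTER_CUBIC)); cv2.drawContours(im[n+'b'],cs,-1,(255,0,255),2)
t=im['topb'][560:1120,680:1880]; s=im['sceneb'][480:1200,700:1700]
cv2.imwrite('pics/ft.png',cv2.resize(t,(800,373))); cv2.imwrite('pics/fs.png',cv2.resize(s,(800,576)))
E
```

```text
spice_jar top [ 0.4604 -0.0701] 0.924
spice_jar scene [ 0.4595 -0.0727] 0.93
spice_jar both [ 0.4599 -0.0702] 0.907Traceback (most recent call last):
  File "<stdin>", line 12, in <module>
RuntimeError: dictionary changed size during iteration
```

```bash
python3 - <<'E'
from fit import *
im={};B={}
N=('top','scene')
for n in N: im[n]=ctrl.read_camera(n)[...,::-1].copy(); B[n]=cv2.resize(im[n],(2560,1600),interpolation=cv2.INTER_CUBIC)
obj=[('spice_jar',jar,[.4575,-.067]),('pepper_mill',mill,[.395,-.185]),('lemon_1_mid',lem,[.437,.197,-.2]),('lemon_2_mid',lem,[.446,.067,1.5]),('garlic_mid',garlic,[.361,-.343]),('placed_jar',jar,[.574,.21]),
('rack',rack,[.583,.295,-.05]),('fruit_dish',dish,[.614,-.008,.28]),('allium_dish',dish,[.586,-.298,.22])]
for o,f,p in obj:
    ms={n:get(o,n,f,p) for n in N}; x=p
    for n in N+('both',):
        mm={k:v for k,v in ms.items() if v is not None and n in(k,'both')}
        if not mm: continue
        x,s=fit(f,p,mm); print(o,n,np.round(x,4),round(s,3))
    for n in N:
        cs=cv2.findContours(render(n,f(x)),1,1)[0]
        cv2.drawContours(B[n],cs,-1,(255,0,255),2)
cv2.imwrite('pics/ft.png',cv2.resize(B['top'][560:1120,680:1880],(800,373))); cv2.imwrite('pics/fs.png',cv2.resize(B['scene'][480:1200,700:1700],(800,576)))
E
```

```text
spice_jar top [ 0.4584 -0.0687] 0.923
spice_jar scene [ 0.4594 -0.0719] 0.902
spice_jar both [ 0.4581 -0.069 ] 0.905
pepper_mill top [ 0.3969 -0.1935] 0.896
pepper_mill both [ 0.3969 -0.1935] 0.896
lemon_1_mid top [ 0.4392  0.1968 -0.1679] 0.926
lemon_1_mid scene [ 0.4373  0.1939 -0.4647] 0.88
lemon_1_mid both [ 0.4388  0.1963 -0.1701] 0.883
lemon_2_mid top [0.4472 0.0705 1.6893] 0.925
lemon_2_mid scene [0.4449 0.069  1.7017] 0.885
lemon_2_mid both [0.4458 0.0704 1.6393] 0.894
garlic_mid top [ 0.364  -0.3406] 0.921
garlic_mid both [ 0.364  -0.3406] 0.921
placed_jar top [0.5864 0.2187] 0.921
placed_jar scene [0.5928 0.2047] 0.903
placed_jar both [0.5827 0.2138] 0.767
rack top [ 0.5884  0.2949 -0.049 ] 0.866
rack scene [ 0.5867  0.2939 -0.0624] 0.858
rack both [ 0.5878  0.2946 -0.0545] 0.858
fruit_dish top [ 0.6157 -0.0089  0.2876] 0.933
fruit_dish scene [ 0.6124 -0.0096  0.2985] 0.915
fruit_dish both [ 0.6143 -0.0093  0.3001] 0.912
allium_dish top [ 0.5867 -0.3001  0.223 ] 0.691
allium_dish scene [ 0.5846 -0.2996  0.2494] 0.609
allium_dish both [ 0.5863 -0.2998  0.225 ] 0.649
```

View pics/ft.png

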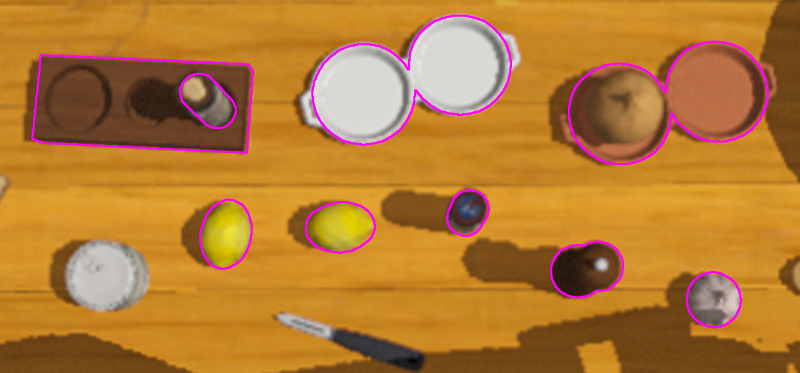

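View pics/fs.png

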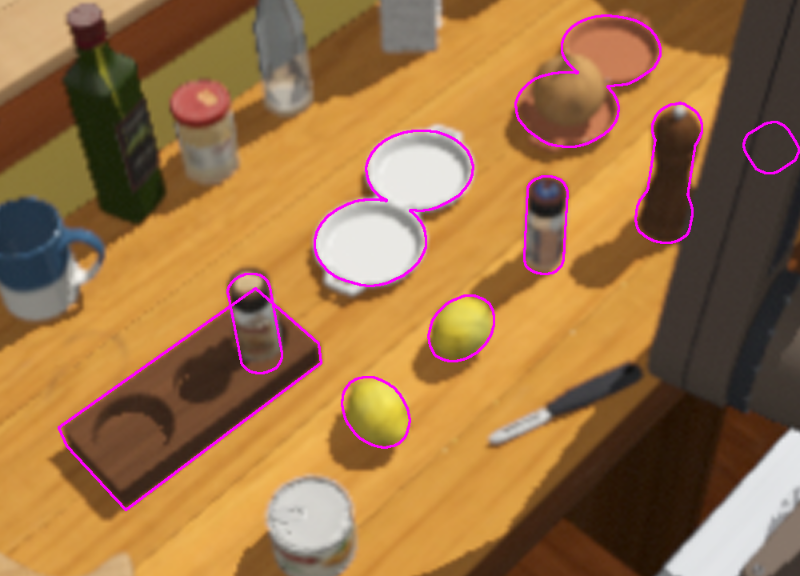

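The overlays match the jar, mill, lemons, garlic and dishes. The rack looks up to about 1 px off, so I check its well rims in a closer crop.

```bash
python3 - <<'E'
from fit import *
out=[]
for n,(x0,y0,x1,y1) in(('top',(175,150,275,206)),('scene',(190,200,290,290))):
    im=cv2.imread(f'pics/{n}0.png'); k=6 if n=='top' else 6
    b=cv2.resize(im[y0:y1,x0:x1],None,fx=k,fy=k,interpolation=cv2.INTER_CUBIC); a=b.copy()
    p=[.588,.2955,-.054]
    for y,r in((.07,.038),(-.01,.0275)):
        for z,c in((.032,(255,0,255)),(.012,(0,255,0))):
            q=((proj(n,T(p,circ(0,y,z,r)))+.5-[x0,y0])*k).round().astype(int); cv2.polylines(b,[q],True,c,1)
    q=((proj(n,T(p,np.array([[-.048,-.118,.032],[.048,-.118,.032],[.048,.118,.032],[-.048,.118,.032]])))+.5-[x0,y0])*k).astype(int); cv2.polylines(b,[q],True,(255,255,0),1)
    out.append(b)
w=np.vstack(out); print(w.shape); cv2.imwrite('pics/w.png',cv2.resize(w,None,fx=.68,fy=.68,interpolation=cv2.INTER_AREA))
E
```

```text
(876, 600, 3)
```

View pics/w.png

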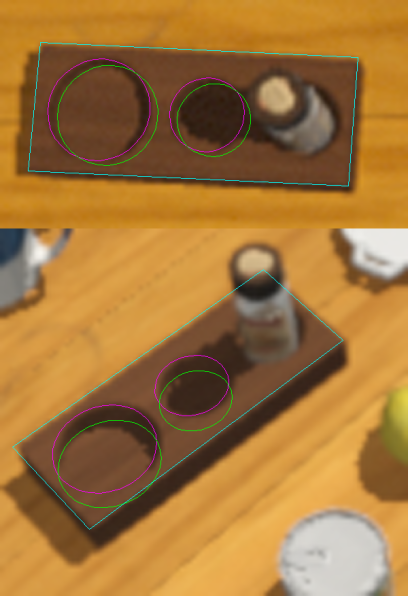

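The rack pose (0.588, 0.2955, -0.054) puts the well rims on the picture. The mill well comes out at (0.592, 0.365) and the jar well at (0.5875, 0.2855). I'll take the garlic first.

Emit:
apply_moves:
  series:
    - [0.05,0.12,-0.03,0,0,0.25]
    - [0.1,0.24,-0.06,0,0,0.5]
    - [0.145,0.359,-0.09,0,0,0.75]
    - [0.145,0.359,-0.11,0,0,1]
    - [0.145,0.359,-0.11,0,0,1]
    - [0.145,0.359,-0.11,0,0,1]
    - [0.145,0.359,-0.11,0,0,1]
    - [0.145,0.359,-0.11,0,0,1]
  jaw: 1
  squeeze: 25

```text
time: 3.7
eef_pos: [0.3646, -0.3423, 0.1636]
tcp_rot: [0.836, 0.548, -0.0, 0.001]
contact_force: [-0.5, 0.6, 0.7]
opening: 0.996
finger_force: 0.0
```

Emit:
apply_moves:
  series:
    - [0,0.002,-0.04,0,0,0]
    - [0,0.002,-0.08,0,0,0]
    - [0,0.002,-0.12,0,0,0]
    - [0,0.002,-0.15,0,0,0]
    - [0,0.002,-0.171,0,0,0]
    - [0,0.002,-0.171,0,0,0]
    - [0,0.002,-0.171,0,0,0]

```text
time: 4.58
eef_pos: [0.3648, -0.34, 0.0265]
tcp_rot: [0.836, 0.549, 0.0, 0.001]
contact_force: [-0.3, -0.4, 0.5]
opening: 0.997
finger_force: 0.0
```

Emit:
apply_moves:
  series:
    - [0,0,0,0,0,0]
    - [0,0,0,0,0,0]
    - [0,0,0,0,0,0]
    - [0,0,0,0,0,0]
    - [0,0,0,0,0,0]
    - [0,0,0,0,0,0]
  jaw: 0
  squeeze: 25

```text
time: 5.32
eef_pos: [0.3649, -0.3395, 0.027]
tcp_rot: [0.836, 0.549, -0.0, 0.001]
contact_force: [-1.6, 1.3, 5.4]
opening: 0.66
finger_force: 25.7
```

Emit:
apply_moves:
  series:
    - [0,0,0.04,0,0,0]
    - [0,0,0.08,0,0,0]
    - [0.03,0,0.116,0,0,0.15]
    - [0.08,0,0.116,0,0,0.3]
    - [0.13,-0.01,0.116,0,0,0.45]
    - [0.18,-0.01,0.116,0,0,0.6]
    - [0.23,-0.02,0.116,0,0,0.75]
    - [0.275,-0.02,0.116,0,0,0.81]
    - [0.293,-0.02,0.116,0,0,0.81]
    - [0.293,-0.02,0.1,0,0,0.81]
    - [0.293,-0.02,0.08,0,0,0.81]
    - [0.293,-0.02,0.06,0,0,0.81]
    - [0.293,-0.02,0.045,0,0,0.81]
    - [0.293,-0.02,0.03,0,0,0.81]
    - [0.293,-0.02,0.02,0,0,0.81]
    - [0.293,-0.02,0.012,0,0,0.81]
    - [0.293,-0.02,0.009,0,0,0.81]
    - [0.293,-0.02,0.009,0,0,0.81]
    - [0.293,-0.02,0.009,0,0,0.81]

```text
time: 7.7
eef_pos: [0.5991, -0.355, 0.0333]
tcp_rot: [0.622, 0.783, 0.0, 0.0]
contact_force: [-0.2, -0.4, -0.4]
opening: 0.662
finger_force: 26.8
```

Emit:
apply_moves:
  series:
    - [0,0,-0.0015,0,0,0]
    - [0,0,-0.003,0,0,0]
    - [0,0,-0.003,0,0,0]

```text
time: 8.07
eef_pos: [0.5992, -0.3551, 0.0321]
tcp_rot: [0.622, 0.783, -0.0, 0.0]
contact_force: [-3.1, 0.5, 5.8]
opening: 0.661
finger_force: 27.3
```

Emit:
apply_moves:
  series:
    - [0,0,0,0,0,0]
    - [0,0,0,0,0,0]
    - [0,0,0,0,0,0]
    - [0,0,0,0,0,0]
    - [0,0,0.02,0,0,0]
    - [0,0,0.05,0,0,0]
    - [0,0,0.09,0,0,0]
    - [0,0,0.14,0,0,0]
    - [0,0,0.18,0,0,0]
  jaw: 0.8

```text
time: 9.2
eef_pos: [0.5996, -0.3554, 0.1792]
tcp_rot: [0.622, 0.783, -0.0, 0.002]
contact_force: [0.1, -0.3, 0.6]
opening: 0.802
finger_force: 0.0
```

```bash
python3 - <<'E'
from fit import *
ctrl.read_camera('top')
for b in ctrl.boxes_of('garlic_mid','top'):
    px=np.array(b['xy'])*[640,400]; print(b['p'],px,at_z('top',[px],.03))
s=ctrl.get_state(); print(s['eef_pos'],s['opening'],s['time'])
E
```

```text
[ 0.60151021 -0.35688218  0.18302259] 0.8014960162491176 9.3
```

Emit:
apply_moves:
  series:
    - [0,0,0.05,0,0,0]
    - [-0.03,0.06,0.075,0,0,-0.1]
    - [-0.06,0.12,0.075,0,0,-0.2]
    - [-0.09,0.18,0.075,0,0,-0.3]
    - [-0.12,0.24,0.075,0,0,-0.355]
    - [-0.15,0.3,0.075,0,0,-0.355]
    - [-0.176,0.357,0.075,0,0,-0.355]
    - [-0.176,0.357,0.075,0,0,-0.355]
    - [-0.176,0.357,0.075,0,0,-0.355]
    - [-0.176,0.357,0.075,0,0,-0.355]

```text
time: 10.55
eef_pos: [0.4585, -0.0701, 0.2346]
tcp_rot: [0.725, 0.688, 0.0, 0.0]
contact_force: [0.1, -0.7, -0.3]
opening: 0.799
finger_force: 0.0
```

```bash
cat > st.py <<'E'
from fit import *
import sys
def st():
    s=ctrl.get_state(); q=s['tcp_rot']; return s['eef_pos'].round(4),round((2*np.arctan2(q[1],q[0])-np.pi/2+np.pi/2)%np.pi-np.pi/2,4),s['time'],s['qpos'].round(2)
def look(items,cams=('top','scene')):
    for n in cams: ctrl.read_camera(n)
    for o,f,p in items:
        for n in cams:
            m=get(o,n,f,p)
            if m is not None:
                x,s=fit(f,p,{n:m}); print(o,n,np.round(x,4),round(s,3))
E
python3 -c "
from st import *
look([('garlic_mid',lambda p:[q+[0,0,.005] for q in garlic(p)],[.599,-.355])]); print(st())"
```

```text
garlic_mid top [ 0.5995 -0.3563] 0.916
garlic_mid scene [ 0.5979 -0.3546] 0.296
(array([ 0.4582, -0.0699,  0.2342]), np.float64(-0.0524), 10.75, array([-0.37, -0.18,  2.09, -0.  ,  1.23, -0.32]))
```

Emit:
apply_moves:
  series:
    - [0.001,0,-0.04,0,0,0]
    - [0.001,0,-0.08,0,0,0]
    - [0.001,0,-0.12,0,0,0]
    - [0.001,0,-0.15,0,0,0]
    - [0.001,0,-0.175,0,0,0]
    - [0.001,0,-0.193,0,0,0]
    - [0.001,0,-0.193,0,0,0]
    - [0.001,0,-0.193,0,0,0]

```text
time: 11.75
eef_pos: [0.4594, -0.0695, 0.0806]
tcp_rot: [0.725, 0.689, 0.0, 0.001]
contact_force: [-0.1, -0.3, -0.6]
opening: 0.798
finger_force: 0.0
```

Emit:
apply_moves:
  series:
    - [0,0,0,0,0,0]
    - [0,0,0,0,0,0]
    - [0,0,0,0,0,0]
    - [0,0,0,0,0,0]
    - [0,0,0,0,0,0]
    - [0,0,0,0,0,0]
    - [0,0,0,0,0,0]
    - [0,0,0,0,0,0]
  jaw: 0
  squeeze: 35

```text
time: 12.75
eef_pos: [0.4596, -0.0695, 0.0809]
tcp_rot: [0.725, 0.689, 0.0, 0.001]
contact_force: [0.5, 0.0, 5.2]
opening: 0.469
finger_force: 35.3
```

Emit:
apply_moves:
  series:
    - [0,0,0.04,0,0,0]
    - [0,0,0.09,0,0,0]
    - [0,0,0.14,0,0,0]
    - [0,0.03,0.18,0,0,0]
    - [0.02,0.08,0.2,0,0,0]
    - [0.04,0.13,0.2,0,0,0]
    - [0.06,0.18,0.2,0,0,0]
    - [0.08,0.23,0.2,0,0,0]
    - [0.1,0.28,0.2,0,0,0]
    - [0.12,0.33,0.2,0,0,0]
    - [0.14,0.38,0.2,0,0,0]
    - [0.155,0.42,0.2,0,0,0]
    - [0.16,0.444,0.2,0,0,0]
    - [0.16,0.444,0.18,0,0,0]
    - [0.16,0.444,0.15,0,0,0]
    - [0.16,0.444,0.12,0,0,0]
    - [0.16,0.444,0.09,0,0,0]
    - [0.16,0.444,0.08,0,0,0]
    - [0.16,0.444,0.08,0,0,0]
    - [0.16,0.444,0.08,0,0,0]

```text
time: 15.25
eef_pos: [0.5874, 0.2858, 0.1452]
tcp_rot: [0.725, 0.689, 0.001, 0.0]
contact_force: [0.5, 0.3, -1.6]
opening: 0.469
finger_force: 35.8
```

```bash
python3 - <<'E'
from st import *
print(st())
n='scene'; im=shot(n,'pics/s2.png')[...,::-1]
x0,y0,k=170,150,6
b=cv2.resize(im[y0:y0+100,x0:x0+130],None,fx=k,fy=k,interpolation=cv2.INTER_CUBIC)
e=st()[0]
for q,c in((T([.588,.2955,-.054],circ(0,-.01,.032,.0275)),(255,0,255)),(circ(e[0],e[1],e[2]-.081,.0205),(0,255,0))):
    cv2.polylines(b,[((proj(n,q)+.5-[x0,y0])*k).astype(int)],True,c,1)
cv2.imwrite('pics/s2c.png',b)
E
```

```text
(array([0.5874, 0.2858, 0.1452]), np.float64(-0.0515), 15.25, array([ 0.3 ,  0.34,  1.71, -0.  ,  1.09,  0.35]))
```

View pics/s2c.png

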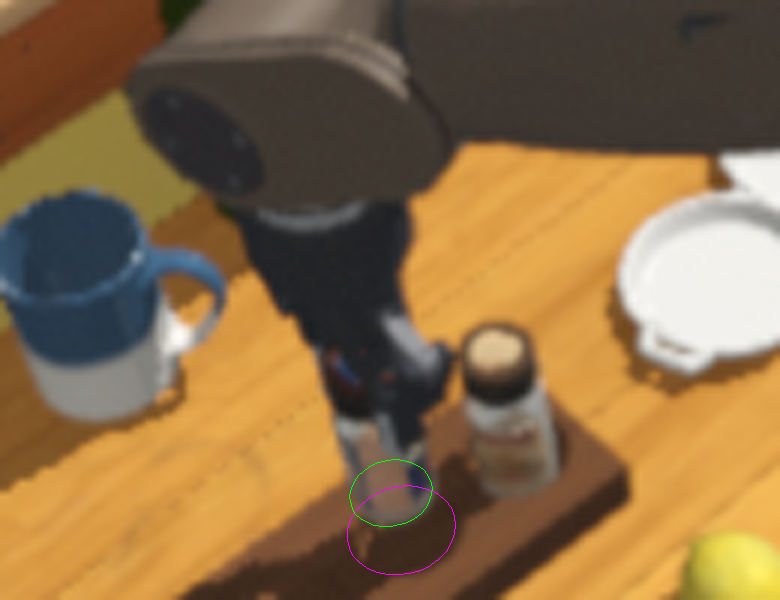

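The scene crop shows the jar bottom on its expected ring at (390,492), directly over the well. Lowering it.

Emit:
apply_moves:
  series:
    - [0,0,-0.015,0,0,0]
    - [0,0,-0.03,0,0,0]
    - [0,0,-0.042,0,0,0]
    - [0,0,-0.052,0,0,0]
    - [0,0,-0.058,0,0,0]
    - [0,0,-0.062,0,0,0]
    - [0,0,-0.064,0,0,0]
    - [0,0,-0.064,0,0,0]

```text
time: 16.3
eef_pos: [0.5871, 0.2861, 0.0931]
tcp_rot: [0.725, 0.689, 0.0, 0.0]
contact_force: [0.2, 0.3, -0.8]
opening: 0.468
finger_force: 35.7
```

Emit:
apply_moves:
  series:
    - [0,0,-0.001,0,0,0]
    - [0,0,-0.001,0,0,0]

```text
time: 16.55
eef_pos: [0.5872, 0.2861, 0.093]
tcp_rot: [0.725, 0.689, 0.0, 0.0]
contact_force: [-0.9, 0.4, 3.3]
opening: 0.467
finger_force: 36.2
```

Emit:
apply_moves:
  series:
    - [0,0,0,0,0,0]
    - [0,0,0,0,0,0]
    - [0,0,0,0,0,0]
    - [0,0,0,0,0,0]
    - [0,0,0.03,0,0,0]
    - [0,0,0.07,0,0,0]
    - [0,0,0.12,0,0,0]
    - [0,0,0.17,0,0,0]
    - [0,0,0.2,0,0,0]
    - [0,0,0.2,0,0,0]
  jaw: 0.7

```text
time: 17.8
eef_pos: [0.588, 0.2864, 0.2549]
tcp_rot: [0.725, 0.689, 0.003, 0.001]
contact_force: [-0.0, 0.1, -0.3]
opening: 0.699
finger_force: 0.0
```

Emit:
apply_moves:
  series:
    - [-0.02,-0.05,0.01,0,0,0]
    - [-0.04,-0.11,0.01,0,0,0]
    - [-0.07,-0.17,0.01,0,0,0]
    - [-0.1,-0.24,0.01,0,0,0]
    - [-0.12,-0.31,0.01,0,0,0]
    - [-0.15,-0.38,0.01,0,0,0]
    - [-0.18,-0.45,0.01,0,0,0]
    - [-0.21,-0.52,0.01,0,0,0]
    - [-0.23,-0.57,0.01,0,0,0]
    - [-0.238,-0.6,0.01,0,0,0]
    - [-0.238,-0.6,0.01,0,0,0]
    - [-0.238,-0.6,0.01,0,0,0]
  jaw: 1

```text
time: 19.3
eef_pos: [0.3961, -0.1932, 0.2587]
tcp_rot: [0.725, 0.689, 0.0, -0.001]
contact_force: [0.7, -0.0, 0.5]
opening: 1.002
finger_force: 0.0
```

```bash
python3 -c "
from st import *
print(st())
up=lambda p:[q+[0,0,.012] for q in jar(p)]
look([('spice_jar',up,[.5875,.2855]),('placed_jar',up,[.5837,.2156]),('pepper_mill',mill,[.397,-.1935])]); print(st())"
```

```text
(array([ 0.3961, -0.1932,  0.2587]), np.float64(-0.0512), 19.3, array([-0.69, -0.26,  2.11,  0.  ,  1.29, -0.63]))
spice_jar top [0.5886 0.2883] 0.927
spice_jar scene [0.5895 0.2833] 0.928
placed_jar top [0.5812 0.2128] 0.864
placed_jar scene [0.5859 0.2103] 0.852
pepper_mill top [ 0.3913 -0.1833] 0.104
pepper_mill scene [ 0.3961 -0.1914] 0.909
(array([ 0.3966, -0.1936,  0.2599]), np.float64(-0.0504), 19.7, array([-0.68, -0.26,  2.11,  0.  ,  1.29, -0.63]))
```

Emit:
apply_moves:
  series:
    - [0,0.001,-0.03,0,0,0]
    - [0,0.001,-0.06,0,0,0]
    - [0,0.001,-0.09,0,0,0]
    - [0,0.001,-0.12,0,0,0]
    - [0,0.001,-0.14,0,0,0]
    - [0,0.001,-0.148,0,0,0]
    - [0,0.001,-0.148,0,0,0]
    - [0,0.001,-0.148,0,0,0]

```text
time: 20.7
eef_pos: [0.397, -0.1937, 0.1425]
tcp_rot: [0.725, 0.689, 0.0, 0.001]
contact_force: [0.0, 0.3, 0.7]
opening: 1.004
finger_force: 0.0
```

Emit:
apply_moves:
  series:
    - [0,0,0,0,0,0]
    - [0,0,0,0,0,0]
    - [0,0,0,0,0,0]
    - [0,0,0,0,0,0]
    - [0,0,0,0,0,0]
    - [0,0,0,0,0,0]
    - [0,0,0,0,0,0]
    - [0,0,0,0,0,0]
  jaw: 0
  squeeze: 40

```text
time: 21.7
eef_pos: [0.3968, -0.1936, 0.1425]
tcp_rot: [0.725, 0.689, 0.0, 0.001]
contact_force: [-0.1, 0.5, 5.2]
opening: 0.541
finger_force: 40.8
```

Emit:
apply_moves:
  series:
    - [0,0,0.03,0,0,0]
    - [0,0,0.08,0,0,0]
    - [0,0,0.13,0,0,0]
    - [0.01,0.02,0.18,0,0,0]
    - [0.03,0.07,0.21,0,0,0]
    - [0.05,0.13,0.22,0,0,0]
    - [0.07,0.19,0.22,0,0,0]
    - [0.09,0.25,0.22,0,0,0]
    - [0.11,0.31,0.22,0,0,0]
    - [0.13,0.37,0.22,0,0,0]
    - [0.15,0.43,0.22,0,0,0]
    - [0.17,0.49,0.22,0,0,0]
    - [0.19,0.55,0.22,0,0,0]
    - [0.21,0.61,0.22,0,0,0]
    - [0.23,0.66,0.22,0,0,0]
    - [0.24,0.69,0.22,0,0,0]
    - [0.244,0.699,0.22,0,0,0]
    - [0.244,0.699,0.22,0,0,0]

```text
time: 23.95
eef_pos: [0.5913, 0.3656, 0.3161]
tcp_rot: [0.725, 0.689, -0.001, -0.0]
contact_force: [0.4, -0.6, -3.1]
opening: 0.542
finger_force: 41.9
```

Emit:
apply_moves:
  series:
    - [0,0,-0.02,0,0,0]
    - [0,0,-0.05,0,0,0]
    - [0,0,-0.08,0,0,0]
    - [0,0,-0.11,0,0,0]
    - [0,0,-0.13,0,0,0]
    - [0,0,-0.14,0,0,0]
    - [0,0,-0.14,0,0,0]
    - [0,0,-0.14,0,0,0]

```text
time: 24.95
eef_pos: [0.5922, 0.3662, 0.2069]
tcp_rot: [0.725, 0.689, 0.001, 0.0]
contact_force: [-0.2, 0.5, -1.4]
opening: 0.544
finger_force: 41.9
```

```bash
python3 - <<'E'
from st import *
print(st())
e=st()[0]; B=[]
for n,x0,y0 in (('scene',150,160),('top',150,120)):
    im=shot(n,f'pics/{n}3.png')[...,::-1]
    k=4
    b=cv2.resize(im[y0:y0+120,x0:x0+100],None,fx=k,fy=k,interpolation=cv2.INTER_CUBIC)
    for q,c in((T([.588,.2955,-.054],circ(0,.07,.032,.038)),(255,0,255)),(circ(e[0],e[1],e[2]-.1425,.029),(0,255,0))):
        cv2.polylines(b,[((proj(n,q)+.5-[x0,y0])*k).astype(int)],True,c,1)
    B.append(b)
cv2.imwrite('pics/s3c.png',np.hstack(B))
E
```

```text
(array([0.5922, 0.3662, 0.2069]), np.float64(-0.0513), 24.95, array([0.41, 0.37, 1.56, 0.  , 1.22, 0.46]))
```

View pics/s3c.png

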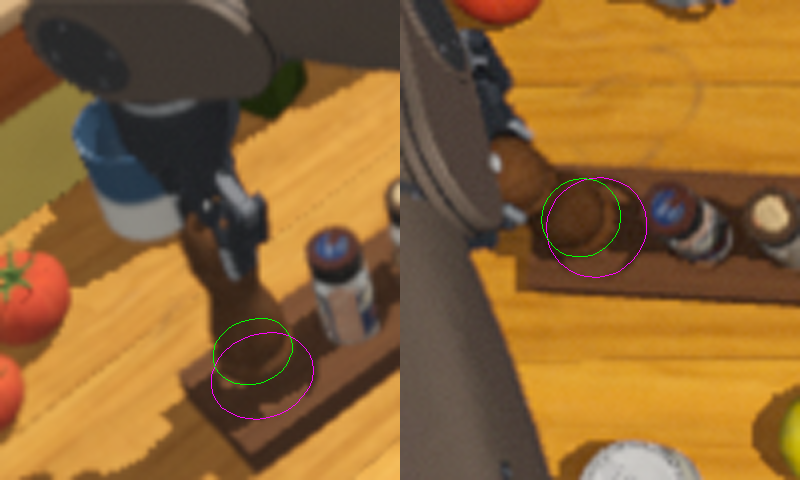

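The foot of the mill sits on its expected ring in both views, over the mill well. Lowering it.

Emit:
apply_moves:
  series:
    - [0,0,-0.015,0,0,0]
    - [0,0,-0.028,0,0,0]
    - [0,0,-0.038,0,0,0]
    - [0,0,-0.048,0,0,0]
    - [0,0,-0.055,0,0,0]
    - [0,0,-0.06,0,0,0]
    - [0,0,-0.064,0,0,0]
    - [0,0,-0.064,0,0,0]
    - [0,0,-0.064,0,0,0]

```text
time: 26.18
eef_pos: [0.5918, 0.3661, 0.1548]
tcp_rot: [0.725, 0.689, 0.0, 0.0]
contact_force: [0.3, -0.1, -1.9]
opening: 0.54
finger_force: 42.0
```

Emit:
apply_moves:
  series:
    - [0,0,-0.002,0,0,0]
    - [0,0,-0.002,0,0,0]

```text
time: 26.42
eef_pos: [0.5921, 0.3665, 0.1545]
tcp_rot: [0.725, 0.689, 0.001, 0.0]
contact_force: [-0.6, 1.1, 5.7]
opening: 0.542
finger_force: 42.5
```

Emit:
apply_moves:
  series:
    - [0,0,0,0,0,0]
    - [0,0,0,0,0,0]
    - [0,0,0,0,0,0]
    - [0,0,0,0,0,0]
    - [0,0,0.02,0,0,0]
    - [0,0,0.05,0,0,0]
    - [0,0,0.09,0,0,0]
    - [0,0,0.12,0,0,0]
    - [0,0,0.12,0,0,0]
  jaw: 0.85

```text
time: 27.55
eef_pos: [0.5931, 0.3667, 0.2534]
tcp_rot: [0.725, 0.689, 0.004, 0.001]
contact_force: [-0.2, -0.5, -0.2]
opening: 0.852
finger_force: 0.0
```

Emit:
apply_moves:
  series:
    - [-0.03,-0.06,0,0,0,0.04]
    - [-0.06,-0.12,0,0,0,0.08]
    - [-0.09,-0.18,0,0,0,0.12]
    - [-0.12,-0.24,0,0,0,0.167]
    - [-0.15,-0.3,-0.02,0,0,0.167]
    - [-0.184,-0.371,-0.05,0,0,0.167]
    - [-0.184,-0.371,-0.09,0,0,0.167]
    - [-0.184,-0.371,-0.112,0,0,0.167]
    - [-0.184,-0.371,-0.112,0,0,0.167]
    - [-0.184,-0.371,-0.112,0,0,0.167]
  jaw: 1

```text
time: 28.8
eef_pos: [0.4447, 0.0693, 0.1596]
tcp_rot: [0.678, 0.735, 0.0, 0.0]
contact_force: [-0.2, -0.6, -0.2]
opening: 1.001
finger_force: 0.0
```

```bash
python3 -c "
from st import *
up=lambda p:[q+[0,0,.012] for q in mill(p)]
look([('pepper_mill',up,[.592,.3655]),('lemon_2_mid',lem,[.446,.07,1.65])]); print(st())"
```

```text
pepper_mill top [0.592  0.3664] 0.926
pepper_mill scene [0.593  0.3648] 0.923
(array([0.4448, 0.0693, 0.1597]), np.float64(0.0803), 29.1, array([-0.07, -0.13,  2.19, -0.  ,  1.08, -0.15]))
```

Emit:
apply_moves:
  series:
    - [0.0015,0.001,-0.04,0,0,0]
    - [0.0015,0.001,-0.08,0,0,0]
    - [0.0015,0.001,-0.12,0,0,0]
    - [0.0015,0.001,-0.145,0,0,0]
    - [0.0015,0.001,-0.161,0,0,0]
    - [0.0015,0.001,-0.161,0,0,0]
    - [0.0015,0.001,-0.161,0,0,0]

```text
time: 29.98
eef_pos: [0.4464, 0.07, 0.0312]
tcp_rot: [0.678, 0.735, 0.001, 0.001]
contact_force: [1.0, -0.8, -0.3]
opening: 0.999
finger_force: 0.0
```

Emit:
apply_moves:
  series:
    - [0,0,0,0,0,0]
    - [0,0,0,0,0,0]
    - [0,0,0,0,0,0]
    - [0,0,0,0,0,0]
    - [0,0,0,0,0,0]
    - [0,0,0,0,0,0]
    - [0,0,0,0,0,0]
  jaw: 0
  squeeze: 30

```text
time: 30.85
eef_pos: [0.4464, 0.07, 0.0316]
tcp_rot: [0.678, 0.735, 0.0, 0.001]
contact_force: [-1.4, 0.8, 5.6]
opening: 0.623
finger_force: 30.7
```

Emit:
apply_moves:
  series:
    - [0,0,0.04,0,0,0]
    - [0,0,0.08,0,0,0]
    - [0.03,-0.02,0.1,0,0,0.05]
    - [0.07,-0.05,0.1,0,0,0.1]
    - [0.11,-0.08,0.1,0,0,0.16]
    - [0.15,-0.11,0.1,0,0,0.22]
    - [0.19,-0.14,0.1,0,0,0.274]
    - [0.22,-0.16,0.1,0,0,0.274]
    - [0.23,-0.167,0.1,0,0,0.274]
    - [0.23,-0.167,0.09,0,0,0.274]
    - [0.23,-0.167,0.07,0,0,0.274]
    - [0.23,-0.167,0.05,0,0,0.274]
    - [0.23,-0.167,0.035,0,0,0.274]
    - [0.23,-0.167,0.022,0,0,0.274]
    - [0.23,-0.167,0.014,0,0,0.274]
    - [0.23,-0.167,0.009,0,0,0.274]
    - [0.23,-0.167,0.007,0,0,0.274]
    - [0.23,-0.167,0.007,0,0,0.274]
    - [0.23,-0.167,0.007,0,0,0.274]

```text
time: 33.22
eef_pos: [0.6299, -0.0637, 0.0368]
tcp_rot: [0.595, 0.803, 0.0, 0.0]
contact_force: [-2.6, -0.7, 3.5]
opening: 0.62
finger_force: 32.5
```

Emit:
apply_moves:
  series:
    - [0,0,-0.001,0,0,0]
    - [0,0,-0.0025,0,0,0]
    - [0,0,-0.0025,0,0,0]

```text
time: 33.6
eef_pos: [0.63, -0.0637, 0.0366]
tcp_rot: [0.595, 0.803, -0.0, -0.0]
contact_force: [-7.0, 1.4, 12.5]
opening: 0.616
finger_force: 33.1
```

Contact with the dish floor. Release and rise.

Emit:
apply_moves:
  series:
    - [0,0,0.001,0,0,0]
    - [0,0,0.001,0,0,0]
    - [0,0,0.001,0,0,0]
    - [0,0,0.001,0,0,0]
    - [0,0,0.02,0,0,0]
    - [0,0,0.05,0,0,0]
    - [0,0,0.09,0,0,0]
    - [0,0,0.14,0,0,0]
    - [0,0,0.17,0,0,0]
    - [0,0,0.17,0,0,0]
  jaw: 0.78

```text
time: 34.85
eef_pos: [0.6314, -0.0641, 0.174]
tcp_rot: [0.595, 0.803, 0.001, 0.003]
contact_force: [-0.4, -0.6, -0.7]
opening: 0.778
finger_force: 0.0
```

```bash
python3 -c "
from st import *
print(st())"
```

```text
(array([ 0.6314, -0.0641,  0.174 ]), np.float64(0.2951), 34.85, array([-0.26,  0.27,  1.75,  0.  ,  1.12, -0.56]))
```

Emit:
apply_moves:
  series:
    - [-0.03,0.04,0,0,0,0.2]
    - [-0.07,0.09,0,0,0,0.4]
    - [-0.11,0.15,0,0,0,0.6]
    - [-0.15,0.21,0,0,0,0.8]
    - [-0.19,0.26,0,0,0,1]
    - [-0.22,0.3,0,0,0,1]
    - [-0.24,0.326,0,0,0,1]
    - [-0.24,0.326,0,0,0,1]
    - [-0.24,0.326,0,0,0,1]
  jaw: 1

```text
time: 35.98
eef_pos: [0.4376, 0.1967, 0.1694]
tcp_rot: [0.243, 0.97, -0.0, -0.0]
contact_force: [0.1, -0.7, 0.4]
opening: 1.001
finger_force: 0.0
```

Emit:
apply_moves:
  series:
    - [0,0,0,0,0,0.2]
    - [0,0,0,0,0,0.407]
    - [0,0,0,0,0,0.407]
    - [0,0,0,0,0,0.407]
    - [0,0,0,0,0,0.407]

```text
time: 36.6
eef_pos: [0.4378, 0.1969, 0.1699]
tcp_rot: [0.086, 0.996, -0.0, -0.0]
contact_force: [0.2, 0.9, 0.5]
opening: 0.998
finger_force: 0.0
```

```bash
python3 -c "
from st import *
up=lambda p:[q+[0,0,.005] for q in lem(p)]
look([('lemon_2_mid',up,[.63,-.0635,1.86]),('lemon_1_mid',lem,[.439,.1965,-.17])]); print(st())"
```

```text
lemon_2_mid top [ 0.63   -0.0625  1.8969] 0.912
lemon_1_mid top [ 0.4409  0.1913 -0.2097] 0.162
lemon_1_mid scene [ 0.4361  0.1928 -0.1699] 0.907
(array([0.4376, 0.1972, 0.17  ]), np.float64(1.4), 36.9, array([ 0.21, -0.07,  2.12, -0.  ,  1.09, -1.19]))
```

Emit:
apply_moves:
  series:
    - [0.001,-0.002,-0.04,0,0,0]
    - [0.001,-0.002,-0.08,0,0,0]
    - [0.001,-0.002,-0.12,0,0,0]
    - [0.001,-0.002,-0.15,0,0,0]
    - [0.001,-0.002,-0.168,0,0,0]
    - [0.001,-0.002,-0.174,0,0,0]
    - [0.001,-0.002,-0.174,0,0,0]
    - [0.001,-0.002,-0.174,0,0,0]

```text
time: 37.9
eef_pos: [0.4392, 0.1958, 0.0317]
tcp_rot: [0.085, 0.996, 0.0, 0.001]
contact_force: [0.2, 0.1, -0.2]
opening: 1.002
finger_force: 0.0
```

Emit:
apply_moves:
  series:
    - [0,0,0,0,0,0]
    - [0,0,0,0,0,0]
    - [0,0,0,0,0,0]
    - [0,0,0,0,0,0]
    - [0,0,0,0,0,0]
    - [0,0,0,0,0,0]
    - [0,0,0,0,0,0]
  jaw: 0
  squeeze: 30

```text
time: 38.78
eef_pos: [0.4388, 0.1957, 0.0317]
tcp_rot: [0.085, 0.996, 0.0, 0.0]
contact_force: [-2.1, -1.4, 4.3]
opening: 0.614
finger_force: 30.8
```

Emit:
apply_moves:
  series:
    - [0,0,0.04,0,0,0]
    - [0,0,0.08,0,0,0]
    - [0.03,-0.02,0.1,0,0,-0.15]
    - [0.06,-0.05,0.1,0,0,-0.3]
    - [0.09,-0.08,0.1,0,0,-0.45]
    - [0.12,-0.11,0.1,0,0,-0.6]
    - [0.15,-0.14,0.1,0,0,-0.75]
    - [0.18,-0.17,0.1,0,0,-0.9]
    - [0.198,-0.188,0.1,0,0,-1]
    - [0.198,-0.188,0.09,0,0,-1]
    - [0.198,-0.188,0.07,0,0,-1]
    - [0.198,-0.188,0.05,0,0,-1]
    - [0.198,-0.188,0.035,0,0,-1]
    - [0.198,-0.188,0.022,0,0,-1]
    - [0.198,-0.188,0.014,0,0,-1]
    - [0.198,-0.188,0.009,0,0,-1]
    - [0.198,-0.188,0.0065,0,0,-1]
    - [0.198,-0.188,0.0065,0,0,-1]
    - [0.198,-0.188,0.0065,0,0,-1]

```text
time: 41.15
eef_pos: [0.5972, 0.0451, 0.0368]
tcp_rot: [0.46, 0.888, 0.0, 0.0]
contact_force: [-3.7, -0.1, 4.0]
opening: 0.613
finger_force: 32.7
```

Emit:
apply_moves:
  series:
    - [0,0,-0.001,0,0,0]
    - [0,0,-0.001,0,0,0]

```text
time: 41.4
eef_pos: [0.5972, 0.0451, 0.0368]
tcp_rot: [0.46, 0.888, -0.0, 0.0]
contact_force: [-5.2, -0.3, 8.3]
opening: 0.612
finger_force: 33.1
```

Emit:
apply_moves:
  series:
    - [0,0,0,0,0,0]
    - [0,0,0,0,0,0]
    - [0,0,0,0,0,0]
    - [0,0,0,0,0,0]
    - [0,0,0.02,0,0,0]
    - [0,0,0.05,0,0,0]
    - [0,0,0.1,0,0,0]
    - [0,0,0.16,0,0,0]
    - [0,0,0.22,0,0,0]
    - [-0.04,-0.05,0.26,0,0,0]
    - [-0.08,-0.1,0.28,0,0,0]
    - [-0.12,-0.15,0.28,0,0,0]
    - [-0.16,-0.2,0.28,0,0,0]
    - [-0.18,-0.26,0.28,0,0,0]
    - [-0.2,-0.32,0.28,0,0,0]
    - [-0.2,-0.38,0.28,0,0,0]
    - [-0.2,-0.44,0.28,0,0,0]
    - [-0.2,-0.5,0.28,0,0,0]
    - [-0.2,-0.5,0.28,0,0,0]
    - [-0.2,-0.5,0.28,0,0,0]
  jaw: 0.78

```text
time: 43.9
eef_pos: [0.4367, -0.3544, 0.2596]
tcp_rot: [0.46, 0.888, 0.0, 0.0]
contact_force: [1.2, 0.5, -0.5]
opening: 0.78
finger_force: 0.0
```

```bash
python3 - <<'E'
from st import *
U=lambda f,h:(lambda p:[q+[0,0,h] for q in f(p)])
look([('lemon_1_mid',U(lem,.005),[.597,.045,2.18]),('lemon_2_mid',U(lem,.005),[.63,-.0635,1.86]),('spice_jar',U(jar,.012),[.5875,.2855]),('placed_jar',U(jar,.012),[.5837,.2156]),('pepper_mill',U(mill,.012),[.592,.3655]),('garlic_mid',U(garlic,.005),[.599,-.355])])
print(st())
im=shot('top','pics/end.png'); cv2.imwrite('pics/endc.png',cv2.resize(im[120:280,170:470,::-1],None,fx=2.66,fy=2.66,interpolation=cv2.INTER_CUBIC))
E
```

```text
lemon_1_mid scene [0.5962 0.0409 2.2471] 0.85
lemon_2_mid top [ 0.6295 -0.0637  2.0565] 0.837
lemon_2_mid scene [ 0.6276 -0.0655  2.1162] 0.846
spice_jar top [0.5889 0.2884] 0.951
spice_jar scene [0.5875 0.284 ] 0.908
placed_jar top [0.5836 0.2161] 0.908
placed_jar scene [0.584  0.2107] 0.846
pepper_mill top [0.5912 0.368 ] 0.907
pepper_mill scene [0.5919 0.3658] 0.902
garlic_mid top [ 0.6003 -0.3563] 0.859
garlic_mid scene [ 0.5976 -0.3567] 0.718
(array([ 0.4368, -0.3548,  0.2591]), np.float64(0.6147), 44.6, array([-0.86,  0.03,  1.85, -0.  ,  1.26, -1.48]))
```

View pics/endc.png

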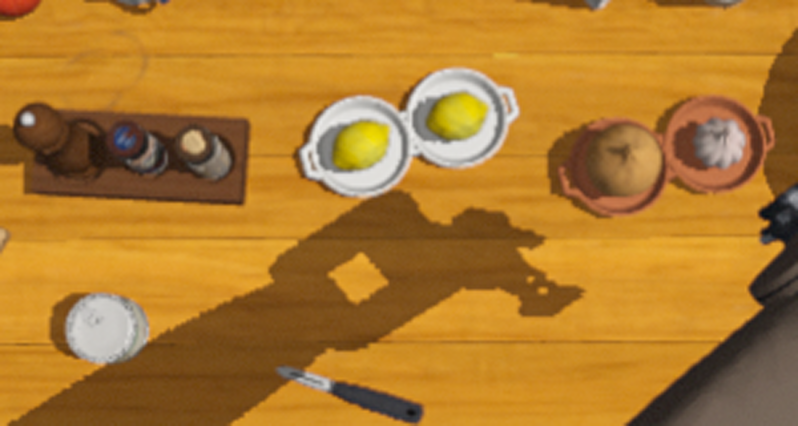

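The final view shows the mill at (60,140) and the jar at (138,148) standing in their wells. A lemon lies in each white half, at (360,146) and (457,116), and the garlic is at (718,143) beside the untouched onion. Handing in.

```bash
python3 -c "
from plant import ctrl
print(ctrl.sign_off())"
```

```text
the job is handed in; nothing more can be done
None
```

I put all five things back where they belong and handed the job in at about 45 s of the 128 s. The hand-in returned no verdict, but my last camera check showed each item in its place and the placed jar and onion undisturbed.

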